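# Clear the warming plate into the racks

### The job

Clear the black warming plate for the next batch: stand the two screw-capped tubes in the free cells of the grey tube rack, stand the two small crimp-capped vials in cells of the low vial tray, and lay the culture dish flat on top of the dish in the four-post carrier, between the posts. Keep everything upright on the way, and leave the tube and the dish that are already put away where they are.

Things in the scene. Friction and masses are not known exactly. Their poses are not given: they have to be found in the camera images.
- tube_1: Upright 50 ml plastic tube with a ribbed screw cap, 127 mm tall. Body 32 mm in diameter up to 110 mm, cap 38 mm in diameter from 110 to 127 mm; flat skirted foot. Origin at the centre of the foot, z up along the tube; round, so yaw means nothing. Starts standing on the black warming plate, whose top is at z = 12 mm. Part filled, about 0.05 kg.
- tube_2: Upright 50 ml plastic tube with a ribbed screw cap, 127 mm tall. Body 32 mm in diameter up to 110 mm, cap 38 mm in diameter from 110 to 127 mm; flat skirted foot. Origin at the centre of the foot, z up along the tube; round, so yaw means nothing. Starts standing on the black warming plate, whose top is at z = 12 mm. Part filled, about 0.05 kg.
- vial_1: Small upright glass vial with a crimp cap, 18 mm in diameter and 34 mm tall. Origin at the centre of its base, z up. Starts standing on the black warming plate (top at z = 12 mm).
- vial_2: Small upright glass vial with a crimp cap, 16 mm in diameter and 31 mm tall. Origin at the centre of its base, z up. Starts standing on the black warming plate (top at z = 12 mm).
- dish: Closed flat culture dish with medium, 56 mm in diameter and 14 mm thick. Origin at the centre of its underside, z up. Starts lying on the black warming plate (top at z = 12 mm), the only dish there.
- tube_rack: Fixed grey lattice tube rack, 156 x 54 mm, 60 mm high: three square cells 48 mm wide in a row along its x (centres at x = -51, 0, +51 mm, y = 0), dividers 3 mm. Origin under its centre, z up, x the long axis. The cell floor is 4 mm above the origin. The cell at x = +51 mm already holds a tube; the other two are free.
- vial_tray: Fixed low aluminium tray, 39 x 112 mm, 13 mm high: three square cells 34 mm wide in a row along its y (centres at y = -36.5, 0, +36.5 mm, x = 0), walls 2.5 mm. Origin under its centre, z up, y the long axis. The cell floor is 3 mm above the origin. All three cells are free.
- dish_carrier: Fixed dish carrier: square steel base 78 x 78 x 3 mm with four upright posts, 5 mm thick, to 60 mm high, at x, y = +-27 mm; dishes are stacked between them. Origin under the centre of the base, z up, x and y parallel to its sides; all four sides are open between the posts (49 mm) for fingers. It already holds one dish, whose top is 17 mm above the origin.
- rack_tube: Upright 50 ml plastic tube with a ribbed screw cap, 127 mm tall. Body 32 mm in diameter up to 110 mm, cap 38 mm in diameter from 110 to 127 mm; flat skirted foot. Origin at the centre of the foot, z up along the tube; round, so yaw means nothing. It already stands in the rack and stays there.
- carrier_dish: Closed flat culture dish, 56 mm in diameter and 14 mm thick, lying on the base of the carrier between its posts. Origin at the centre of its underside. It stays there.

How it is judged:
By the outcome, as a careful person would: the job done as asked, in the order asked, and still so for the second after the job is handed in, with the robot touching nothing.
It also fails if it takes over 138 s, if anything falls off the work surface, if the arm or the gripper's body presses on something with over 40 N, if the wrist force passes 120 N, or if a joint passes its speed limit or range.

### The arm

A 6-joint arm with a two-finger parallel gripper is mounted at the origin on a cart in front of the work surface, level with it; the furniture and walls round the work are solid. World frame = base frame: x ahead of the robot, y to its left, z up, the work surface at z = 0. Lengths are in m, angles in rad, forces in N, time in s.
With the tool pointing down it reaches from about 0.325 to 0.85 m from the base axis. Payload 4.4 kg.
Tool frame: the origin (TCP) lies between the finger pads; the fingertips stand 22 mm ahead of it and the grasp point (between the pads) lies 3 mm ahead of it; z points along the fingers, y is the line along which they close (so a half turn about z gives the same grasp; the last joint's range is limited). The gripper opens to 94 mm and grips with 3 to 60 N. Pads are 16 mm wide; open, the fingers measure 119 mm over their backs; the gripper's body (75 mm by 177 mm) begins 78 mm behind the grasp point.
Start: joints at [-1.28, 0.207, 1.542, -0, 1.393, -0.15], TCP at [0.246, -0.52, 0.227] pointing down, gripper open.
Joint ranges: [-2.73, 2.73], [-0.86, 2.22], [0.23, 2.46], [-1.11, 4.25], [0.08, 2.63], [-2.82, 2.82]. Speed limits (rad/s): [2.79, 2.79, 3.14, 3.14, 3.14, 3.14].

### API

Orientations are given as a unit quaternion [w, x, y, z].
In Python, from cell import r gives the robot as it stands. The module is installed in compiled form; this text tells all that it offers.
- The arm moves only by the tool play_rows, never from a script. Its argument "steps" is a list of rows, each an object with "linear": the shift along the world's x, y, z in mm, a list of three; "yaw": the turn about the world's z in rad. In form: [{"linear": [x, y, z], "yaw": yaw}, ...]. A call has exactly 5 rows; each row is the pose to reach, as a shift and turn from the pose commanded when the call began; what a row does not reach only later rows make up. A row lasts 1/10 s, in which the tool goes at most 50 mm and 8.59 degrees, less where a joint would pass 70% of its speed; a pose out of reach is approached as far as the arm can. A call with a gripper value outside its range is refused whole. "gripper" is the finger opening in mm, from 0 to 94, set as the call begins (left out, the last holds). The fingers move at their own pace and stop on an object; "force" is the grip in N (left out, the last holds). Time passes only in rows, so rows that repeat a pose let the fingers close, or fill a call up. It gives the time, the measured TCP pose, the force, the opening and the grip force at its end, in the units of the state.
- r.observe(): the state, without advancing time (a new reading comes with each control period).
- r.snapshot(name): name is "side" or "top" or "wrist"; returns the picture (400x640x3 uint8, red, green, blue); there is no depth.
- r.camera_model(name): a dict with "fx", "fy", "cx", "cy" (pixels), "k1" (the pictures are not rectified: a ray, as slopes to the right and down, at radius r is drawn at 1 + k1 r^2 times it, then the intrinsics apply), "rvec" (rotation vector, rad) and "tvec" (3), from world to camera coordinates, as OpenCV has them; the wrist camera has in their place "mount" (4x4, takes a point from camera to tool coordinates, whose origin is the TCP and whose axes are the flange's). Camera axes: x right, y down, z forward; pixel columns grow to the right and rows downward; lengths in m; the calibration is good to about 2 mm. A picture is of the moment at which its call begins: read the wrist's pose just before it. camera_model takes no time and is no camera call.
- r.hand_in(): hands the job in; it is judged then, once.
The state is a dict: "time": time; "joint_positions": joint angles; "qvel": joint speeds; "effort": joint torques, N m; "ee_pos": TCP position; "eef_rot": TCP orientation; "ft_force": force on the tool from outside, world axes, zero at the start; "moment": the same for the moment, N m; "opening": finger opening in m; "grip_force": force on a finger pad.
Only numpy, scipy, OpenCV 4.12 (cv2) and the standard library are available. Lean on these libraries where they do the work, as an engineer would, in place of code of your own. Each camera call takes 0.05 s, during which the arm holds its last target. There are 200 camera calls.

## Working session

There is one attempt and no reset: what is moved stays moved. The work goes in short steps, Python scripts to look and compute and a tool call to move; the robot and the scene stay as the last step left them, time stands still between calls to the robot, and variables do not carry over. Pictures are saved under pics/ and viewed, at most 18 in all, crops included, and the job is handed in when it is done.

Besides the shell and the picture viewer there is one more tool, called after "Call:" as name(argument=value, ...), one argument or row to a line, values as JSON. play_rows: Moves the arm, as the interface text tells. Its arguments: {"type":"object","properties":{"steps":{"type":"array"},"gripper":{"type":"number"},"force":{"type":"number"}},"required":["steps"]}

```bash
mkdir -p pics; python3 - <<'E'
from cell import r
import cv2
for n in ("top","side"):
    cv2.imwrite(f"pics/{n}0.png",r.snapshot(n)[:,:,::-1])
    print(n,r.camera_model(n))
print(r.camera_model("wrist")); print(r.observe())
E
```

```text
top {'fx': 485.7980857108904, 'fy': 485.7980857108904, 'cx': 326.46604352464266, 'cy': 198.9837930979638, 'k1': 0.040177556151360413, 'rvec': array([ 2.13046769, -2.12800793,  0.15057384]), 'tvec': array([0.23376351, 0.48588911, 0.83015049])}
side {'fx': 482.70951604073224, 'fy': 482.70951604073224, 'cx': 326.56650322480766, 'cy': 195.23097486772832, 'k1': -0.0772423444182833, 'rvec': array([ 2.34478062,  0.52469731, -0.19690236]), 'tvec': array([-0.53661992,  0.0352565 ,  0.89092393])}
{'fx': 287.6619582869845, 'fy': 287.6619582869845, 'cx': 321.5975402425868, 'cy': 199.41368654016634, 'k1': -0.025048737134871345, 'mount': array([[-2.84516085e-04, -9.68254803e-01, -2.49965107e-01,
         7.30051556e-02],
       [ 9.99999945e-01, -3.17945015e-04,  9.33559059e-05,
         1.24918745e-03],
       [-1.69867464e-04, -2.49965066e-01,  9.68254841e-01,
        -1.57246376e-01],
       [ 0.00000000e+00,  0.00000000e+00,  0.00000000e+00,
         1.00000000e+00]])}
{'time': 0.1, 'joint_positions': array([-1.27949349e+00,  2.07334597e-01,  1.54280295e+00, -3.24051641e-05,
        1.39347512e+00, -1.50490540e-01]), 'qvel': array([-0.00080382, -0.00165367, -0.00306013,  0.00076729,  0.00113012,
       -0.00137513]), 'effort': array([-9.39666679e-04, -3.71868575e+01, -2.82293755e+01,  7.00169709e-02,
        3.12378479e-02, -4.46331433e-05]), 'ee_pos': array([ 0.24563628, -0.51914254,  0.22641083]), 'eef_rot': array([-1.00638104e-03,  9.75700245e-01,  2.19107305e-01, -8.69579540e-05]), 'ft_force': array([1.0085003 , 0.15153806, 0.17657896]), 'moment': array([ 0.00230079, -0.00304162,  0.02270187]), 'grip_force': 0.0, 'opening': 0.09397389302446514}
```

View pics/top0.png

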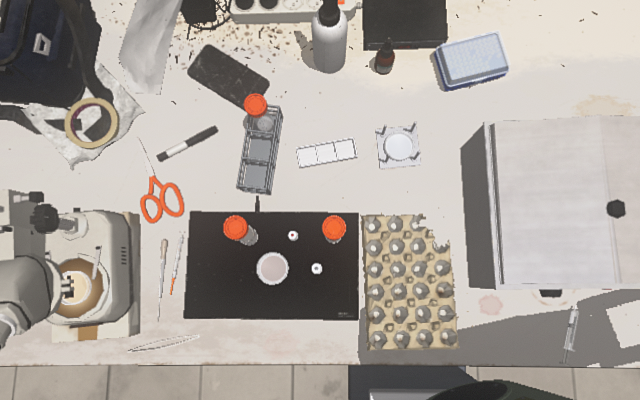

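View pics/side0.png

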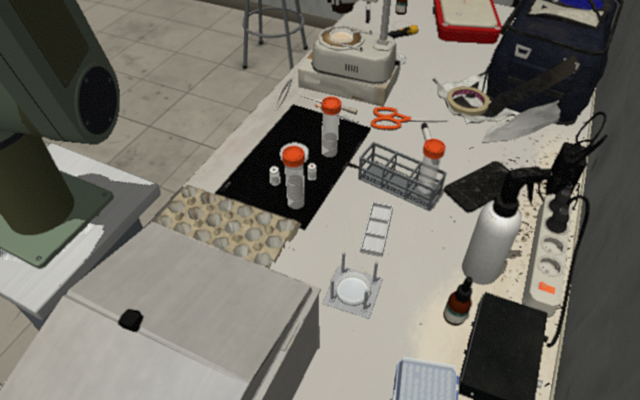

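```bash
python3 - <<'E'
import cv2
a=cv2.imread("pics/top0.png")
cv2.imwrite("pics/crop1.png",cv2.resize(a[85:285,180:440],None,fx=3,fy=3,interpolation=cv2.INTER_CUBIC))
a=cv2.imread("pics/side0.png")
cv2.imwrite("pics/crop2.png",cv2.resize(a[90:320,240:460],None,fx=2.6,fy=2.6,interpolation=cv2.INTER_CUBIC))
E
```

```text
(no output)
```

View pics/crop1.png

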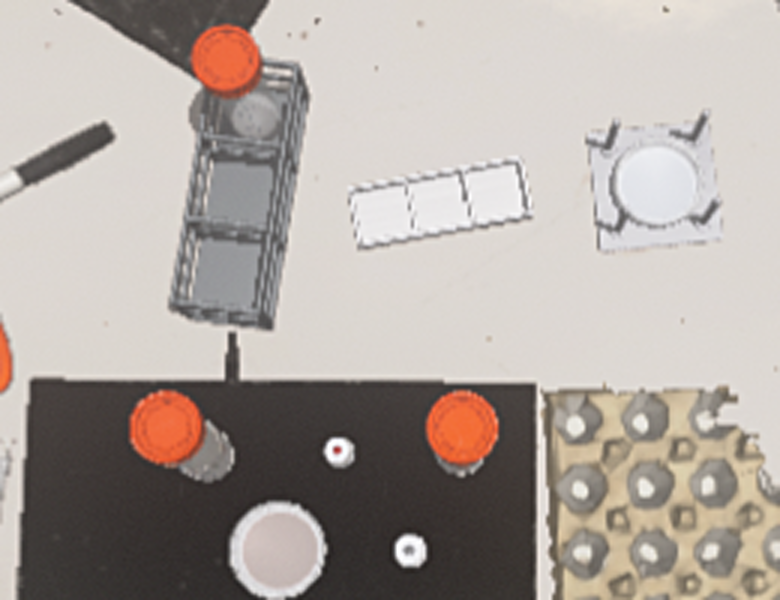

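View pics/crop2.png

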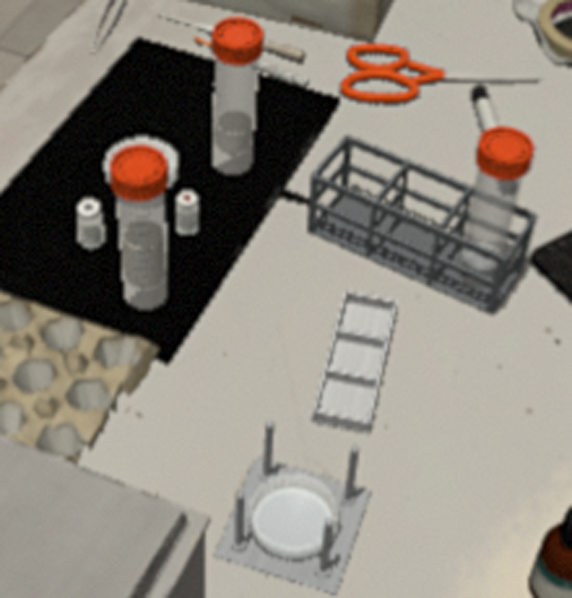

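```bash
cat > h.py <<'E'
import numpy as np, cv2
from scipy.optimize import least_squares
from scipy.spatial.transform import Rotation as R
from cell import r
def cam(n):
    c=r.camera_model(n)
    if 'rvec' in c: Rm=cv2.Rodrigues(np.array(c['rvec']))[0]; t=np.array(c['tvec'])
    else:
        s=r.observe(); q=s['eef_rot']; T=np.eye(4); T[:3,:3]=R.from_quat([q[1],q[2],q[3],q[0]]).as_matrix(); T[:3,3]=s['ee_pos']
        T=np.linalg.inv(T@c['mount']); Rm=T[:3,:3]; t=T[:3,3]
    return c,Rm,t
def proj(C,P):
    c,Rm,t=C; p=np.atleast_2d(P)@Rm.T+t; s=p[:,:2]/p[:,2:]
    s=s*(1+c['k1']*(s**2).sum(1,keepdims=True))
    return s*[c['fx'],c['fy']]+[c['cx'],c['cy']]
def unproj(C,uv,z):
    return np.r_[least_squares(lambda x:(proj(C,[x[0],x[1],z])[0]-uv),[.5,-.2]).x,z]
def both(obs):  # obs: list of (C,uv): triangulate
    return least_squares(lambda x:np.concatenate([proj(C,x)[0]-uv for C,uv in obs]),[.5,-.2,.05])
E
python3 - <<'E'
from h import *
T=cam('top');S=cam('side')
ct=lambda x,y:np.array([(x+.5)/3-.5+180,(y+.5)/3-.5+85])
cs=lambda x,y:np.array([(x+.5)/2.6-.5+240,(y+.5)/2.6-.5+90])
for n,a,b,z in [('tubeL',(166,428),(237,34),.139),('tubeR',(462,428),(138,164),.139),('vialA',(339,452),(187,198),.045),('vialB',(410,550),(89,208),.045),
 ('dish',(278,550),(141,162),.026),('racktube',(226,60),(504,144),.131),('cdish',(655,186),(293,519),.017)]:
    p=unproj(T,ct(*a),z);q=unproj(S,cs(*b),z); s=both([(T,ct(*a)),(S,cs(*b))])
    print(n,(p*1e3).round(1),(q*1e3).round(1),(s.x*1e3).round(1),s.fun.round(1))
for n,L,z in [('tray',[(349,187),(521,158),(531,216),(360,249)],.013),('carr',[(587,130),(712,115),(722,240),(599,252)],.003),('rackbase',[(273,327),(305,95)],0),('rim',[(170,308),(262,318)],.06)]:
    P=np.array([unproj(T,ct(*a),z) for a in L])*1e3
    print(n,P.round(1).tolist(),P.mean(0).round(1),[np.hypot(*d[:2]).round(1) for d in np.diff(P,axis=0)])
    print([np.degrees(np.arctan2(d[1],d[0])).round(1) for d in np.diff(P,axis=0)])
E
```

```text
tubeL [424.6 376.7 139. ] [425.4 373.7 139. ] [424.5 377.  136.7] [ 0.1  0.2  0.3 -0.1]
tubeR [424.6 221.  139. ] [426.3 220.1 139. ] [425.1 221.2 137.5] [-0.1 -0.2 -0.3  0. ]
vialA [420.  293.8  45. ] [423.6 293.   45. ] [421.2 294.7  42.2] [-0.4 -0.6 -0.7  0.1]
vialB [363.  251.6  45. ] [364. 253.  45.] [363.6 252.   45.5] [-0.2 -0.3 -0.4  0.1]
dish [363.3 331.   26. ] [364.4 331.6  26. ] [363.7 331.3  25.8] [-0.2 -0.3 -0.3  0.1]
racktube [629.7 351.6 131. ] [632.1 350.4 131. ] [631.1 352.3 128.8] [-0.2 -0.4 -0.4  0.1]
cdish [588.5 101.3  17. ] [594.7  92.1  17. ] [592.1  99.7   4.2] [-0. -0. -0.  0.]
tray [[589.5, 292.6, 13.0], [608.0, 184.5, 13.0], [570.6, 178.4, 13.0], [549.6, 285.2, 13.0]] [579.4 235.2  13. ] [np.float64(109.7), np.float64(38.0), np.float64(108.9)]
[np.float64(-80.3), np.float64(-170.9), np.float64(101.1)]
carr [[629.3, 142.0, 3.0], [638.8, 62.5, 3.0], [557.2, 58.3, 3.0], [549.7, 135.4, 3.0]] [593.7  99.5   3. ] [np.float64(80.0), np.float64(81.6), np.float64(77.5)]
[np.float64(-83.2), np.float64(-177.1), np.float64(95.6)]
rackbase [[502.5, 340.4, 0.0], [654.2, 322.8, 0.0]] [578.3 331.6   0. ] [np.float64(152.7)]
[np.float64(-6.6)]
rim [[503.5, 393.1, 60.0], [497.5, 338.8, 60.0]] [500.5 366.   60. ] [np.float64(54.6)]
[np.float64(-96.3)]
```

Call:
play_rows(
  steps=[
    {"linear": [0, 0, 40], "yaw": 0.14},
    {"linear": [0, 0, 80], "yaw": 0.28},
    {"linear": [0, 0, 120], "yaw": 0.42},
    {"linear": [0, 20, 160], "yaw": 0.56},
    {"linear": [0, 60, 173], "yaw": 0.7},
  ],
  gripper=94,
  force=15,
)

```text
time: 0.6
ee_pos: [0.246, -0.4619, 0.4045]
eef_rot: [0.003, 0.84, 0.542, -0.001]
ft_force: [0.6, 0.3, 0.3]
opening: 0.0943
grip_force: 0.0
```

Call:
play_rows(
  steps=[
    {"linear": [10, 45, 0], "yaw": 0.14},
    {"linear": [20, 90, 0], "yaw": 0.28},
    {"linear": [30, 135, 0], "yaw": 0.42},
    {"linear": [40, 180, 0], "yaw": 0.56},
    {"linear": [50, 225, 0], "yaw": 0.7},
  ],
)

```text
time: 1.1
ee_pos: [0.2957, -0.2328, 0.3999]
eef_rot: [-0.0, 0.603, 0.798, 0.0]
ft_force: [0.3, 0.7, 0.9]
opening: 0.0939
grip_force: 0.0
```

Call:
play_rows(
  steps=[
    {"linear": [10, 45, 0], "yaw": 0.14},
    {"linear": [20, 90, 0], "yaw": 0.28},
    {"linear": [30, 135, 0], "yaw": 0.42},
    {"linear": [40, 180, 0], "yaw": 0.56},
    {"linear": [50, 225, 0], "yaw": 0.7},
  ],
)

```text
time: 1.6
ee_pos: [0.3455, -0.0079, 0.4002]
eef_rot: [0.0, 0.293, 0.956, -0.0]
ft_force: [1.0, -0.3, -0.3]
opening: 0.094
grip_force: 0.0
```

Call:
play_rows(
  steps=[
    {"linear": [18, 45, 0], "yaw": 0.14},
    {"linear": [36, 90, 0], "yaw": 0.28},
    {"linear": [54, 135, 0], "yaw": 0.42},
    {"linear": [72, 180, 0], "yaw": 0.48},
    {"linear": [90, 225, 0], "yaw": 0.48},
  ],
)

```text
time: 2.1
ee_pos: [0.4358, 0.2174, 0.4]
eef_rot: [-0.0, 0.059, 0.998, -0.0]
ft_force: [0.6, -1.1, 0.5]
opening: 0.094
grip_force: 0.0
```

Call:
play_rows(
  steps=[
    {"linear": [18, 40, 0], "yaw": 0},
    {"linear": [30, 70, 0], "yaw": 0},
    {"linear": [35, 80, 0], "yaw": 0},
    {"linear": [35, 80, 0], "yaw": 0},
    {"linear": [35, 80, 0], "yaw": 0},
  ],
)

```text
time: 2.6
ee_pos: [0.4705, 0.2943, 0.4002]
eef_rot: [-0.0, 0.06, 0.998, -0.001]
ft_force: [0.2, 0.1, 0.3]
opening: 0.0937
grip_force: 0.0
```

```bash
python3 - <<'E'
from h import *
W=cam('wrist'); im=r.snapshot('wrist')[:,:,::-1].copy(); cv2.imwrite('pics/w1.png',im)
import pickle; pickle.dump(W,open('w1.pkl','wb'))
print(r.observe()['ee_pos'],r.observe()['joint_positions'])
for p in [(.425,.3765,.139),(.425,.221,.139),(.42,.294,.043),(.363,.252,.046),(.363,.331,.026),(.631,.352,.131),(.59,.1,.017)]: print(proj(W,p).round(0))
cv2.imwrite('pics/w1b.png',cv2.resize(im[0:400,100:600],None,fx=1.5,fy=1.5,interpolation=cv2.INTER_CUBIC))
E
```

```text
[0.47058043 0.29398906 0.40060432] [ 4.02707987e-01  8.82548076e-02  1.32684548e+00 -4.90180294e-04
  1.72680324e+00 -1.04716610e+00]
[[376. 137.]]
[[268. 150.]]
[[319. 138.]]
[[290. 107.]]
[[336. 102.]]
[[369. 267.]]
[[233. 235.]]
```

View pics/w1.png

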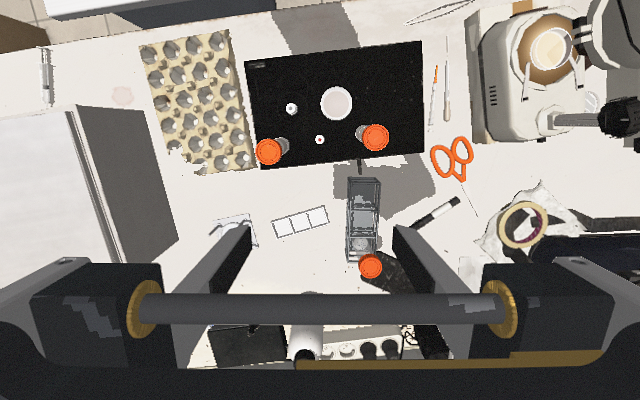

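Call:
play_rows(
  steps=[
    {"linear": [-22, 40, -15], "yaw": 0},
    {"linear": [-45, 82, -30], "yaw": 0},
    {"linear": [-45, 82, -75], "yaw": 0},
    {"linear": [-45, 82, -120], "yaw": 0},
    {"linear": [-45, 82, -165], "yaw": 0},
  ],
)

```text
time: 3.15
ee_pos: [0.4258, 0.3763, 0.2352]
eef_rot: [0.001, 0.06, 0.998, 0.001]
ft_force: [0.5, -0.1, -0.7]
opening: 0.0943
grip_force: 0.0
```

Call:
play_rows(
  steps=[
    {"linear": [0, 0, -45], "yaw": 0},
    {"linear": [0, 0, -85], "yaw": 0},
    {"linear": [0, 0, -115], "yaw": 0},
    {"linear": [0, 0, -130], "yaw": 0},
    {"linear": [0, 0, -132], "yaw": 0},
  ],
)

```text
time: 3.65
ee_pos: [0.4249, 0.3755, 0.102]
eef_rot: [-0.001, 0.061, 0.998, -0.001]
ft_force: [-0.0, 0.4, 1.0]
opening: 0.0942
grip_force: 0.0
```

Call:
play_rows(
  steps=[
    {"linear": [0, 0, 0], "yaw": 0},
    {"linear": [0, 0, 0], "yaw": 0},
    {"linear": [0, 0, 0], "yaw": 0},
    {"linear": [0, 0, 0], "yaw": 0},
    {"linear": [0, 0, 0], "yaw": 0},
  ],
  gripper=20,
  force=15,
)

```text
time: 4.15
ee_pos: [0.4262, 0.3775, 0.1042]
eef_rot: [0.001, 0.06, 0.998, 0.0]
ft_force: [-0.4, -0.2, -0.7]
opening: 0.0575
grip_force: 0.0
```

Call:
play_rows(
  steps=[
    {"linear": [0, 0, 0], "yaw": 0},
    {"linear": [0, 0, 0], "yaw": 0},
    {"linear": [0, 0, 0], "yaw": 0},
    {"linear": [0, 0, 0], "yaw": 0},
    {"linear": [0, 0, 0], "yaw": 0},
  ],
)

```text
time: 4.65
ee_pos: [0.4259, 0.3772, 0.1034]
eef_rot: [-0.0, 0.06, 0.998, -0.0]
ft_force: [-0.0, 0.7, 0.9]
opening: 0.0364
grip_force: 15.0
```

Call:
play_rows(
  steps=[
    {"linear": [0, 0, 0], "yaw": 0},
    {"linear": [0, 0, 0], "yaw": 0},
    {"linear": [0, 0, 0], "yaw": 0},
    {"linear": [0, 0, 0], "yaw": 0},
    {"linear": [0, 0, 0], "yaw": 0},
  ],
)

```text
time: 5.15
ee_pos: [0.4258, 0.3772, 0.1034]
eef_rot: [-0.0, 0.06, 0.998, -0.0]
ft_force: [-0.5, -0.0, 0.4]
opening: 0.036
grip_force: 15.0
```

```bash
python3 - <<'E'
from h import *
for n in('side','wrist'):
    im=r.snapshot(n)[:,:,::-1]; cv2.imwrite(f'pics/{n}2.png',im)
    if n=='side': a=cv2.resize(im[40:240,220:460],None,fx=2.5,fy=2.5)
    else: a=cv2.resize(im[100:400,180:460],None,fx=500/300,fy=500/300)[:500]
    cv2.imwrite(f'/tmp/{n}.png',a)
s=cv2.imread('/tmp/side.png')
cv2.imwrite('pics/s2.png',s); print(r.observe()['opening'])
E
```

```text
0.03604807716088807
```

View pics/s2.png

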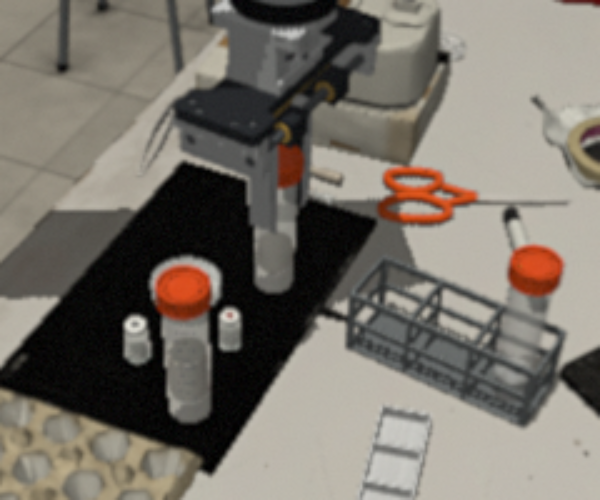

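Call:
play_rows(
  steps=[
    {"linear": [0, 0, 0], "yaw": 0},
    {"linear": [0, 0, 0], "yaw": 0},
    {"linear": [0, 0, -3], "yaw": 0},
    {"linear": [0, 0, -7], "yaw": 0},
    {"linear": [0, 0, -7], "yaw": 0},
  ],
  gripper=55,
)

```text
time: 5.75
ee_pos: [0.4252, 0.3768, 0.0955]
eef_rot: [-0.001, 0.06, 0.998, -0.0]
ft_force: [-0.4, 0.3, 0.2]
opening: 0.055
grip_force: 0.0
```

Call:
play_rows(
  steps=[
    {"linear": [0, 0, 0], "yaw": 0},
    {"linear": [0, 0, 0], "yaw": 0},
    {"linear": [0, 0, 0], "yaw": 0},
    {"linear": [0, 0, 0], "yaw": 0},
    {"linear": [0, 0, 0], "yaw": 0},
  ],
  gripper=20,
)

```text
time: 6.25
ee_pos: [0.4259, 0.3773, 0.0965]
eef_rot: [0.0, 0.06, 0.998, 0.0]
ft_force: [-0.7, -0.3, 0.6]
opening: 0.0362
grip_force: 15.0
```

Call:
play_rows(
  steps=[
    {"linear": [0, 0, 0], "yaw": 0},
    {"linear": [0, 0, 10], "yaw": 0},
    {"linear": [0, 0, 25], "yaw": 0},
    {"linear": [0, 0, 40], "yaw": 0},
    {"linear": [0, 0, 40], "yaw": 0},
  ],
)

```text
time: 6.75
ee_pos: [0.4281, 0.3787, 0.1405]
eef_rot: [0.003, 0.06, 0.998, 0.002]
ft_force: [0.3, -0.1, 0.7]
opening: 0.0357
grip_force: 15.0
```

```bash
python3 - <<'E'
from h import *
im=r.snapshot('side')[:,:,::-1]; 
cv2.imwrite('pics/s3.png',cv2.resize(im[40:240,220:460],None,fx=2.5,fy=2.5)); print(r.observe()['opening'],r.observe()['ee_pos'])
E
```

```text
0.036115424877389564 [0.42730976 0.37817657 0.13905373]
```

View pics/s3.png

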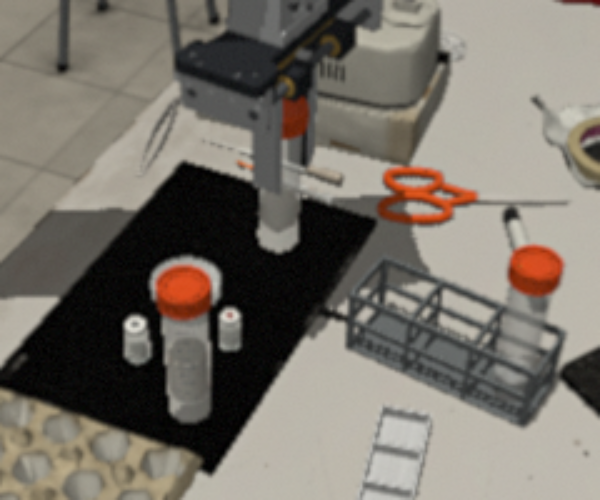

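Call:
play_rows(
  steps=[
    {"linear": [0, 0, 20], "yaw": 0},
    {"linear": [0, 0, 45], "yaw": 0},
    {"linear": [20, -2, 55], "yaw": 0},
    {"linear": [50, -6, 55], "yaw": 0},
    {"linear": [80, -10, 55], "yaw": 0},
  ],
)

```text
time: 7.3
ee_pos: [0.5065, 0.3673, 0.1921]
eef_rot: [0.0, 0.059, 0.998, 0.0]
ft_force: [0.3, 0.2, -0.4]
opening: 0.0362
grip_force: 15.0
```

Call:
play_rows(
  steps=[
    {"linear": [30, -4, 0], "yaw": 0},
    {"linear": [55, -7, 0], "yaw": 0},
    {"linear": [70, -8, 0], "yaw": 0},
    {"linear": [75, -8, 0], "yaw": 0},
    {"linear": [75, -8, 0], "yaw": 0},
  ],
)

```text
time: 7.8
ee_pos: [0.5808, 0.3589, 0.1907]
eef_rot: [-0.001, 0.06, 0.998, -0.0]
ft_force: [0.7, 0.4, 0.0]
opening: 0.0358
grip_force: 15.0
```

```bash
python3 - <<'E'
from h import *
print(r.observe()['ee_pos'])
T=cam('top');S=cam('side')
im=r.snapshot('top')[:,:,::-1].copy();si=r.snapshot('side')[:,:,::-1].copy()
c,yaw=np.array([.581,.3585]),np.radians(-6.5)
Rz=np.array([[np.cos(yaw),-np.sin(yaw)],[np.sin(yaw),np.cos(yaw)]])
def scale(a,C,off,f,items):
    a=cv2.resize(a,None,fx=f,fy=f,interpolation=cv2.INTER_CUBIC)
    for pts,z in items:
        P=np.c_[np.array(pts)@Rz.T+c,np.full(len(pts),z)]
        cv2.polylines(a,[np.int32((proj(C,P)-off+.5)*f-.5)],True,(0,255,0),1)
    return a
rect=[(-.078,-.027),(.078,-.027),(.078,.027),(-.078,.027)]
it=[(rect,0),(rect,.06)]
A=scale(im[80:220,200:310],T,[200,80],4,it); B=scale(si[70:230,330:470],S,[330,70],3.5,it)
H=max(A.shape[0],B.shape[0]); p=lambda x:cv2.copyMakeBorder(x,0,H-x.shape[0],0,0,0)
o=np.hstack([p(A),p(B)]); f=min(800/o.shape[1],600/o.shape[0],1); cv2.imwrite('pics/r4.png',cv2.resize(o,None,fx=f,fy=f))
E
```

```text
[0.58080947 0.35891577 0.19072473]
```

View pics/r4.png

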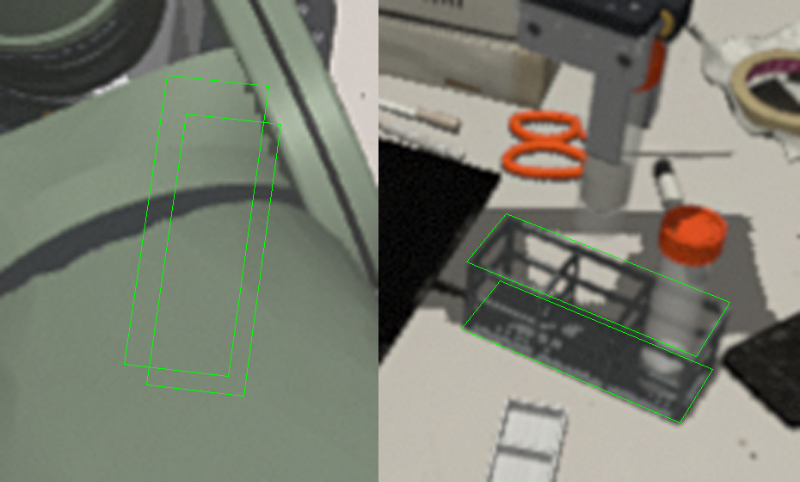

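Call:
play_rows(
  steps=[
    {"linear": [1, 0, -25], "yaw": 0},
    {"linear": [1, 0, -50], "yaw": 0},
    {"linear": [1, 0, -70], "yaw": 0},
    {"linear": [1, 0, -82], "yaw": 0},
    {"linear": [1, 0, -90], "yaw": 0},
  ],
)

```text
time: 8.4
ee_pos: [0.5806, 0.3593, 0.1004]
eef_rot: [-0.001, 0.059, 0.998, -0.0]
ft_force: [-0.1, 0.2, -0.8]
opening: 0.0363
grip_force: 15.0
```

Call:
play_rows(
  steps=[
    {"linear": [0, 0, -4], "yaw": 0},
    {"linear": [0, 0, -8], "yaw": 0},
    {"linear": [0, 0, -10], "yaw": 0},
    {"linear": [0, 0, -10], "yaw": 0},
    {"linear": [0, 0, -10], "yaw": 0},
  ],
)

```text
time: 8.9
ee_pos: [0.5822, 0.3593, 0.0921]
eef_rot: [0.0, 0.06, 0.998, 0.0]
ft_force: [0.1, 0.5, -0.3]
opening: 0.0357
grip_force: 15.0
```

Call:
play_rows(
  steps=[
    {"linear": [0, 0, -1], "yaw": 0},
    {"linear": [0, 0, -2], "yaw": 0},
    {"linear": [0, 0, -2], "yaw": 0},
    {"linear": [0, 0, -2], "yaw": 0},
    {"linear": [0, 0, -2], "yaw": 0},
  ],
)

```text
time: 9.4
ee_pos: [0.5818, 0.3592, 0.0894]
eef_rot: [-0.0, 0.06, 0.998, -0.0]
ft_force: [-0.3, 0.4, 0.5]
opening: 0.036
grip_force: 15.0
```

Call:
play_rows(
  steps=[
    {"linear": [0, 0, 0], "yaw": 0},
    {"linear": [0, 0, 0], "yaw": 0},
    {"linear": [0, 0, 0], "yaw": 0},
    {"linear": [0, 0, 0], "yaw": 0},
    {"linear": [0, 0, 0], "yaw": 0},
  ],
  gripper=70,
)

```text
time: 9.9
ee_pos: [0.5819, 0.3592, 0.0895]
eef_rot: [0.0, 0.06, 0.998, 0.0]
ft_force: [-0.1, -0.2, -0.6]
opening: 0.0694
grip_force: 0.0
```

Call:
play_rows(
  steps=[
    {"linear": [0, 0, 15], "yaw": 0},
    {"linear": [0, 0, 45], "yaw": 0},
    {"linear": [0, 0, 80], "yaw": 0},
    {"linear": [0, 0, 120], "yaw": 0},
    {"linear": [0, 0, 130], "yaw": 0},
  ],
)

```text
time: 10.4
ee_pos: [0.5849, 0.3607, 0.2274]
eef_rot: [0.005, 0.06, 0.998, 0.003]
ft_force: [0.4, 0.1, 1.3]
opening: 0.0698
grip_force: 0.0
```

Call:
play_rows(
  steps=[
    {"linear": [-31, -28, 0], "yaw": 0},
    {"linear": [-62, -55, 0], "yaw": 0},
    {"linear": [-93, -83, 0], "yaw": 0},
    {"linear": [-124, -110, 0], "yaw": 0},
    {"linear": [-145, -128, 0], "yaw": 0},
  ],
  gripper=94,
)

```text
time: 10.9
ee_pos: [0.4343, 0.2297, 0.2189]
eef_rot: [-0.001, 0.06, 0.998, -0.0]
ft_force: [-0.0, -0.2, 0.4]
opening: 0.0939
grip_force: 0.0
```

Call:
play_rows(
  steps=[
    {"linear": [-12, -10, 0], "yaw": 0},
    {"linear": [-12, -10, 0], "yaw": 0},
    {"linear": [-12, -10, -20], "yaw": 0},
    {"linear": [-12, -10, -50], "yaw": 0},
    {"linear": [-12, -10, -80], "yaw": 0},
  ],
)

```text
time: 11.4
ee_pos: [0.4263, 0.222, 0.1393]
eef_rot: [0.001, 0.06, 0.998, 0.001]
ft_force: [0.4, -0.2, -0.9]
opening: 0.0942
grip_force: 0.0
```

Call:
play_rows(
  steps=[
    {"linear": [0, 0, -25], "yaw": 0},
    {"linear": [0, 0, -38], "yaw": 0},
    {"linear": [0, 0, -42], "yaw": 0},
    {"linear": [0, 0, -42], "yaw": 0},
    {"linear": [0, 0, -42], "yaw": 0},
  ],
)

```text
time: 11.9
ee_pos: [0.4261, 0.2217, 0.0987]
eef_rot: [0.001, 0.06, 0.998, 0.0]
ft_force: [-0.3, 0.2, 0.1]
opening: 0.094
grip_force: 0.0
```

```bash
python3 - <<'E'
from h import *
print(r.observe()['ee_pos'])
im=r.snapshot('wrist')[:,:,::-1]; S=r.snapshot('side')[:,:,::-1]
cv2.imwrite('pics/w5.png',np.hstack([cv2.resize(im[:,120:560],None,fx=.95,fy=.95),cv2.resize(S[40:240,240:440],(380,380))]))
E
```

```text
[0.42614638 0.22170199 0.09868263]
```

View pics/w5.png

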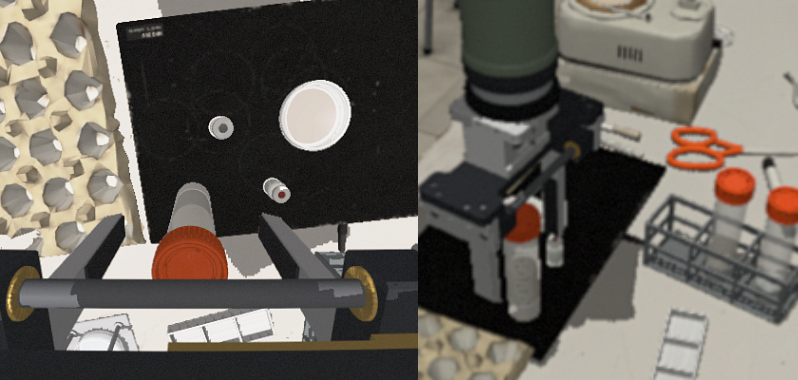

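Call:
play_rows(
  steps=[
    {"linear": [0, 0, 0], "yaw": 0},
    {"linear": [0, 0, 0], "yaw": 0},
    {"linear": [0, 0, 0], "yaw": 0},
    {"linear": [0, 0, 0], "yaw": 0},
    {"linear": [0, 0, 0], "yaw": 0},
  ],
  gripper=20,
)

```text
time: 12.5
ee_pos: [0.4248, 0.2212, 0.0974]
eef_rot: [-0.0, 0.06, 0.998, -0.0]
ft_force: [-0.7, 0.3, 0.5]
opening: 0.0578
grip_force: 0.0
```

Call:
play_rows(
  steps=[
    {"linear": [0, 0, 0], "yaw": 0},
    {"linear": [0, 0, 0], "yaw": 0},
    {"linear": [0, 0, 0], "yaw": 0},
    {"linear": [0, 0, 0], "yaw": 0},
    {"linear": [0, 0, 0], "yaw": 0},
  ],
)

```text
time: 13.0
ee_pos: [0.4248, 0.2212, 0.0974]
eef_rot: [-0.0, 0.06, 0.998, 0.0]
ft_force: [0.2, 0.4, 0.5]
opening: 0.0362
grip_force: 15.0
```

Call:
play_rows(
  steps=[
    {"linear": [0, 0, 0], "yaw": 0},
    {"linear": [0, 0, 10], "yaw": 0},
    {"linear": [0, 0, 30], "yaw": 0},
    {"linear": [0, 0, 55], "yaw": 0},
    {"linear": [0, 0, 80], "yaw": 0},
  ],
)

```text
time: 13.5
ee_pos: [0.4246, 0.2211, 0.1787]
eef_rot: [-0.0, 0.06, 0.998, -0.0]
ft_force: [0.3, 0.5, -0.3]
opening: 0.0364
grip_force: 15.0
```

Call:
play_rows(
  steps=[
    {"linear": [15, 20, 5], "yaw": 0},
    {"linear": [40, 54, 5], "yaw": 0},
    {"linear": [65, 88, 5], "yaw": 0},
    {"linear": [90, 121, 5], "yaw": 0},
    {"linear": [103, 139, 5], "yaw": 0},
  ],
)

```text
time: 14.0
ee_pos: [0.5295, 0.3625, 0.1832]
eef_rot: [0.001, 0.059, 0.998, 0.001]
ft_force: [0.2, -0.1, -0.1]
opening: 0.0363
grip_force: 15.0
```

Call:
play_rows(
  steps=[
    {"linear": [3, 4, 0], "yaw": 0},
    {"linear": [3, 4, 0], "yaw": 0},
    {"linear": [3, 4, 0], "yaw": 0},
    {"linear": [3, 4, -15], "yaw": 0},
    {"linear": [3, 4, -35], "yaw": 0},
  ],
)

```text
time: 14.5
ee_pos: [0.5312, 0.3637, 0.1481]
eef_rot: [0.001, 0.06, 0.998, 0.001]
ft_force: [-0.6, 0.2, -1.4]
opening: 0.036
grip_force: 15.0
```

Call:
play_rows(
  steps=[
    {"linear": [0, 0, -20], "yaw": 0},
    {"linear": [0, 0, -36], "yaw": 0},
    {"linear": [0, 0, -48], "yaw": 0},
    {"linear": [0, 0, -54], "yaw": 0},
    {"linear": [0, 0, -56], "yaw": 0},
  ],
)

```text
time: 15.0
ee_pos: [0.5305, 0.3639, 0.0907]
eef_rot: [-0.0, 0.06, 0.998, -0.0]
ft_force: [-0.3, -0.5, -0.0]
opening: 0.0366
grip_force: 15.0
```

Call:
play_rows(
  steps=[
    {"linear": [0, 0, -1], "yaw": 0},
    {"linear": [0, 0, -1], "yaw": 0},
    {"linear": [0, 0, -1], "yaw": 0},
    {"linear": [0, 0, -1], "yaw": 0},
    {"linear": [0, 0, -1], "yaw": 0},
  ],
  gripper=70,
)

```text
time: 15.5
ee_pos: [0.5311, 0.3644, 0.091]
eef_rot: [0.0, 0.06, 0.998, 0.0]
ft_force: [0.9, 0.1, 0.0]
opening: 0.0693
grip_force: 0.0
```

Call:
play_rows(
  steps=[
    {"linear": [0, 0, 15], "yaw": 0},
    {"linear": [0, 0, 45], "yaw": 0},
    {"linear": [0, 0, 80], "yaw": 0},
    {"linear": [0, 0, 110], "yaw": 0},
    {"linear": [0, 0, 125], "yaw": 0},
  ],
)

```text
time: 16.0
ee_pos: [0.5326, 0.3652, 0.2206]
eef_rot: [0.003, 0.06, 0.998, 0.002]
ft_force: [0.4, 0.0, 0.4]
opening: 0.0701
grip_force: 0.0
```

Call:
play_rows(
  steps=[
    {"linear": [-25, -15, 10], "yaw": -0.14},
    {"linear": [-50, -35, 20], "yaw": -0.28},
    {"linear": [-75, -55, 20], "yaw": -0.42},
    {"linear": [-100, -75, 20], "yaw": -0.56},
    {"linear": [-120, -90, 20], "yaw": -0.7},
  ],
)

```text
time: 16.5
ee_pos: [0.4091, 0.2731, 0.2353]
eef_rot: [-0.0, 0.401, 0.916, -0.0]
ft_force: [-0.6, 0.1, 0.5]
opening: 0.0703
grip_force: 0.0
```

Call:
play_rows(
  steps=[
    {"linear": [0, 0, 0], "yaw": -0.14},
    {"linear": [0, 0, 0], "yaw": -0.28},
    {"linear": [0, 0, 0], "yaw": -0.42},
    {"linear": [0, 0, 0], "yaw": -0.56},
    {"linear": [0, 0, 0], "yaw": -0.65},
  ],
)

```text
time: 17.0
ee_pos: [0.4105, 0.274, 0.2354]
eef_rot: [-0.0, 0.672, 0.74, -0.0]
ft_force: [0.1, -0.5, 0.8]
opening: 0.0701
grip_force: 0.0
```

```bash
python3 - <<'E'
from h import *
W=cam('wrist'); im=r.snapshot('wrist')[:,:,::-1]
import pickle; pickle.dump(W,open('w6.pkl','wb'))
print(r.observe()['ee_pos'],r.observe()['eef_rot'])
for p in [(.421,.294,.043),(.363,.252,.046),(.363,.331,.026)]: print(proj(W,p).round(1))
cv2.imwrite('pics/w6full.png',im); cv2.imwrite('pics/w6.png',cv2.resize(im,None,fx=1.25,fy=1.25,interpolation=cv2.INTER_CUBIC))
E
```

```text
[0.41054465 0.27405424 0.23540736] [-9.43044053e-05  6.72790992e-01  7.39832568e-01 -2.08462968e-04]
[[331.  169.5]]
[[281.2 198.8]]
[[287.3 133.6]]
```

View pics/w6.png

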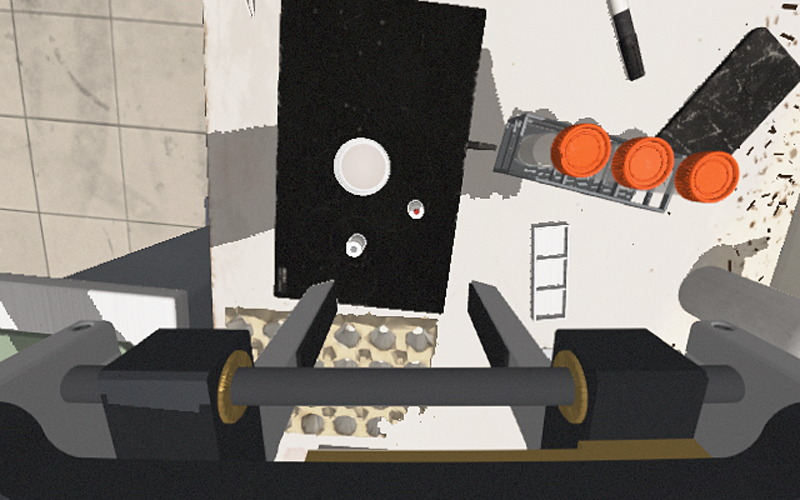

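```bash
python3 - <<'E'
from h import *
import pickle; W=pickle.load(open('w6.pkl','rb'))
for n,a,z in [('v2',(416,209),.043),('v1',(354.5,247),.046),('dish',(361,166),.026),('tr',(531,225),.013),('tr',(566,223),.013),('tr',(566,318),.013),('tr',(532,320),.013),('tubes',(581,150),.131),('tubes',(642,163),.131),('tubes',(707,176),.131)]:
    print(n,(unproj(W,(np.array(a)+.5)/1.25-.5,z)*1e3).round(1))
E
```

```text
v2 [422.8 297.1  43. ]
v1 [365.8 253.9  46. ]
dish [364.7 332.3  26. ]
tr [549.3 287.8  13. ]
tr [586.6 293.6  13. ]
tr [610.2 184.2  13. ]
tr [571.2 178.1  13. ]
tubes [529.9 362.3 131. ]
tubes [575.9 358.  131. ]
tubes [626.5 354.1 131. ]
```

Call:
play_rows(
  steps=[
    {"linear": [-23, -10, -20], "yaw": 0},
    {"linear": [-46, -21, -50], "yaw": 0},
    {"linear": [-46, -21, -90], "yaw": 0},
    {"linear": [-46, -21, -125], "yaw": 0},
    {"linear": [-46, -21, -150], "yaw": 0},
  ],
  gripper=50,
  force=10,
)

```text
time: 17.55
ee_pos: [0.3632, 0.2525, 0.0834]
eef_rot: [-0.001, 0.67, 0.742, -0.001]
ft_force: [0.1, -0.1, -0.5]
opening: 0.0501
grip_force: 0.0
```

Call:
play_rows(
  steps=[
    {"linear": [0, 0, -15], "yaw": 0},
    {"linear": [0, 0, -28], "yaw": 0},
    {"linear": [0, 0, -36], "yaw": 0},
    {"linear": [0, 0, -38], "yaw": 0},
    {"linear": [0, 0, -38], "yaw": 0},
  ],
)

```text
time: 18.05
ee_pos: [0.3649, 0.2532, 0.0476]
eef_rot: [-0.0, 0.67, 0.742, -0.0]
ft_force: [1.1, -0.2, 0.1]
opening: 0.0499
grip_force: 0.0
```

```bash
python3 - <<'E'
from h import *
W=cam('wrist');im=r.snapshot('wrist')[:,:,::-1]; S=r.snapshot('side')[:,:,::-1]
print(r.observe()['ee_pos'],proj(W,(.3645,.253,.046)))
cv2.imwrite('pics/w7.png',np.hstack([cv2.resize(im[100:380,180:460],(400,400)),cv2.resize(S[100:220,240:360],(400,400))]))
E
```

```text
[0.36547463 0.25351607 0.04816925] [[319.30145662 249.03918748]]
```

View pics/w7.png

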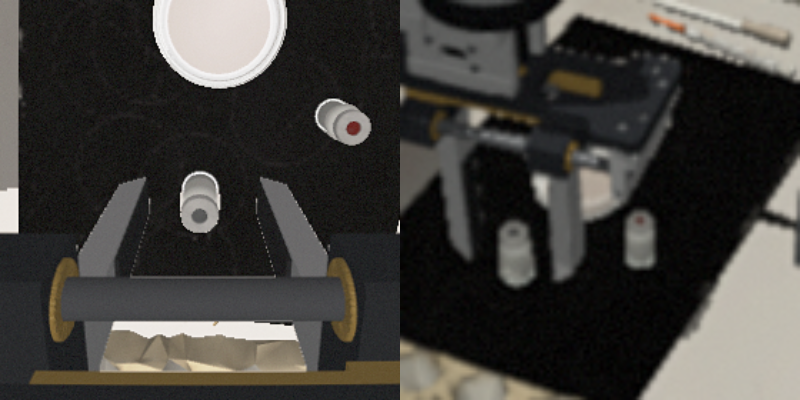

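Call:
play_rows(
  steps=[
    {"linear": [0, 0, 0], "yaw": 0},
    {"linear": [0, 0, 0], "yaw": 0},
    {"linear": [0, 0, 0], "yaw": 0},
    {"linear": [0, 0, 0], "yaw": 0},
    {"linear": [0, 0, 0], "yaw": 0},
  ],
  gripper=5,
)

```text
time: 18.65
ee_pos: [0.3649, 0.2532, 0.0475]
eef_rot: [0.0, 0.67, 0.742, 0.0]
ft_force: [0.1, -0.8, 0.8]
opening: 0.0176
grip_force: 10.0
```

Call:
play_rows(
  steps=[
    {"linear": [0, 0, 0], "yaw": 0},
    {"linear": [0, 0, 0], "yaw": 0},
    {"linear": [0, 0, 0], "yaw": 0},
    {"linear": [0, 0, 0], "yaw": 0},
    {"linear": [0, 0, 5], "yaw": 0},
  ],
)

```text
time: 19.15
ee_pos: [0.3642, 0.2529, 0.052]
eef_rot: [-0.0, 0.671, 0.742, -0.001]
ft_force: [-0.6, 0.5, -1.3]
opening: 0.0179
grip_force: 10.0
```

Call:
play_rows(
  steps=[
    {"linear": [0, 0, 10], "yaw": 0},
    {"linear": [0, 0, 25], "yaw": 0},
    {"linear": [0, 0, 40], "yaw": 0},
    {"linear": [0, 0, 50], "yaw": 0},
    {"linear": [0, 0, 55], "yaw": 0},
  ],
)

```text
time: 19.65
ee_pos: [0.3657, 0.2536, 0.109]
eef_rot: [0.001, 0.67, 0.742, 0.001]
ft_force: [0.4, -0.1, 0.4]
opening: 0.0177
grip_force: 10.0
```

Call:
play_rows(
  steps=[
    {"linear": [15, -4, 0], "yaw": 0},
    {"linear": [45, -11, 0], "yaw": 0},
    {"linear": [80, -19, 0], "yaw": 0},
    {"linear": [115, -28, 0], "yaw": 0},
    {"linear": [150, -36, 0], "yaw": 0},
  ],
)

```text
time: 20.15
ee_pos: [0.5167, 0.216, 0.1064]
eef_rot: [-0.0, 0.671, 0.742, -0.0]
ft_force: [-1.0, 0.0, 1.1]
opening: 0.0175
grip_force: 10.0
```

Call:
play_rows(
  steps=[
    {"linear": [30, -8, 0], "yaw": 0},
    {"linear": [55, -14, 0], "yaw": 0},
    {"linear": [68, -17, 0], "yaw": 0},
    {"linear": [71, -17, 0], "yaw": 0},
    {"linear": [71, -17, 0], "yaw": 0},
  ],
)

```text
time: 20.65
ee_pos: [0.5859, 0.1996, 0.1063]
eef_rot: [-0.0, 0.671, 0.742, -0.001]
ft_force: [-0.4, 0.5, 0.0]
opening: 0.0178
grip_force: 10.0
```

Call:
play_rows(
  steps=[
    {"linear": [0, 0, -15], "yaw": 0},
    {"linear": [0, 0, -30], "yaw": 0},
    {"linear": [0, 0, -45], "yaw": 0},
    {"linear": [0, 0, -52], "yaw": 0},
    {"linear": [0, 0, -55], "yaw": 0},
  ],
)

```text
time: 21.15
ee_pos: [0.5843, 0.2001, 0.0504]
eef_rot: [-0.001, 0.67, 0.742, -0.001]
ft_force: [0.4, 0.5, 0.7]
opening: 0.0175
grip_force: 10.0
```

```bash
python3 - <<'E'
from h import *
W=cam('wrist');im=r.snapshot('wrist')[:,:,::-1]; S=r.snapshot('side')[:,:,::-1]
print(r.observe()['ee_pos'])
cv2.imwrite('pics/w8.png',np.hstack([cv2.resize(im[100:380,180:460],(400,400)),cv2.resize(S[160:320,310:470],(400,400))]))
E
```

```text
[0.58531678 0.20023212 0.05169874]
```

View pics/w8.png

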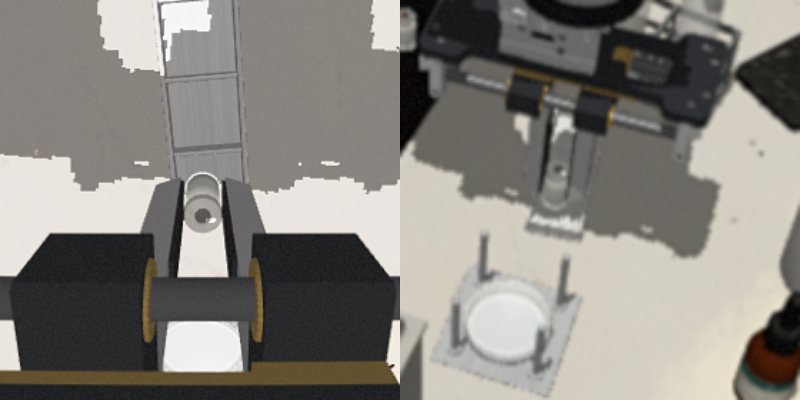

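Call:
play_rows(
  steps=[
    {"linear": [1, 0, -5], "yaw": 0},
    {"linear": [1, 0, -9], "yaw": 0},
    {"linear": [1, 0, -12], "yaw": 0},
    {"linear": [1, 0, -12], "yaw": 0},
    {"linear": [1, 0, -12], "yaw": 0},
  ],
)

```text
time: 21.75
ee_pos: [0.5868, 0.2002, 0.0404]
eef_rot: [-0.0, 0.671, 0.742, -0.0]
ft_force: [0.2, 0.8, -0.2]
opening: 0.0175
grip_force: 10.0
```

Call:
play_rows(
  steps=[
    {"linear": [0, 0, 0], "yaw": 0},
    {"linear": [0, 0, 0], "yaw": 0},
    {"linear": [0, 0, 0], "yaw": 0},
    {"linear": [0, 0, 0], "yaw": 0},
    {"linear": [0, 0, 0], "yaw": 0},
  ],
  gripper=40,
)

```text
time: 22.25
ee_pos: [0.5869, 0.2002, 0.0405]
eef_rot: [0.0, 0.67, 0.742, 0.0]
ft_force: [-0.1, 0.5, 0.2]
opening: 0.0401
grip_force: 0.0
```

Call:
play_rows(
  steps=[
    {"linear": [0, 0, 10], "yaw": 0},
    {"linear": [0, 0, 25], "yaw": 0},
    {"linear": [0, 0, 45], "yaw": 0},
    {"linear": [0, 0, 65], "yaw": 0},
    {"linear": [0, 0, 85], "yaw": 0},
  ],
)

```text
time: 22.75
ee_pos: [0.5874, 0.2003, 0.128]
eef_rot: [0.001, 0.671, 0.742, 0.001]
ft_force: [0.6, -0.7, 0.6]
opening: 0.0398
grip_force: 0.0
```

Call:
play_rows(
  steps=[
    {"linear": [-38, 22, 0], "yaw": 0},
    {"linear": [-76, 44, 0], "yaw": 0},
    {"linear": [-114, 66, 0], "yaw": 0},
    {"linear": [-145, 84, 0], "yaw": 0},
    {"linear": [-165, 96, 0], "yaw": 0},
  ],
  gripper=50,
)

```text
time: 23.25
ee_pos: [0.42, 0.2974, 0.127]
eef_rot: [0.0, 0.67, 0.742, 0.001]
ft_force: [1.4, -0.4, -0.4]
opening: 0.0498
grip_force: 0.0
```

Call:
play_rows(
  steps=[
    {"linear": [0, 0, -10], "yaw": 0},
    {"linear": [0, 0, -30], "yaw": 0},
    {"linear": [0, 0, -42], "yaw": 0},
    {"linear": [0, 0, -45], "yaw": 0},
    {"linear": [0, 0, -45], "yaw": 0},
  ],
)

```text
time: 23.75
ee_pos: [0.4221, 0.2956, 0.08]
eef_rot: [-0.0, 0.671, 0.742, -0.001]
ft_force: [-0.2, -1.1, 0.1]
opening: 0.0499
grip_force: 0.0
```

```bash
python3 - <<'E'
from h import *
W=cam('wrist');im=r.snapshot('wrist')[:,:,::-1]; S=r.snapshot('side')[:,:,::-1]
print(r.observe()['ee_pos'],(proj(W,(.422,.296,.043))-[180,100])/.7)
cv2.imwrite('pics/w9.png',np.hstack([cv2.resize(im[100:380,180:460],(400,400)),cv2.resize(S[160:320,310:470],(400,400))]))
E
```

```text
[0.42277723 0.29610791 0.08091456] [[200.26734593 182.38980628]]
```

View pics/w9.png

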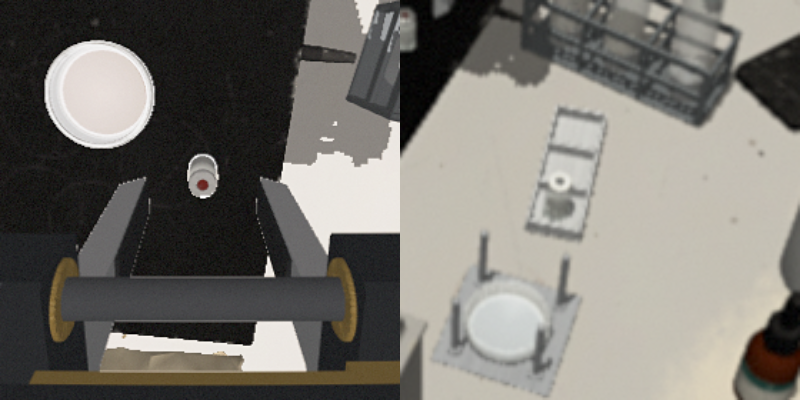

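Call:
play_rows(
  steps=[
    {"linear": [1, -1, -15], "yaw": 0},
    {"linear": [1, -1, -28], "yaw": 0},
    {"linear": [1, -1, -33], "yaw": 0},
    {"linear": [1, -1, -33], "yaw": 0},
    {"linear": [1, -1, -33], "yaw": 0},
  ],
)

```text
time: 24.35
ee_pos: [0.423, 0.2953, 0.0476]
eef_rot: [0.0, 0.671, 0.742, 0.0]
ft_force: [-0.2, 0.7, -0.8]
opening: 0.0501
grip_force: 0.0
```

Call:
play_rows(
  steps=[
    {"linear": [0, 0, 0], "yaw": 0},
    {"linear": [0, 0, 0], "yaw": 0},
    {"linear": [0, 0, 0], "yaw": 0},
    {"linear": [0, 0, 0], "yaw": 0},
    {"linear": [0, 0, 0], "yaw": 0},
  ],
  gripper=5,
)

```text
time: 24.85
ee_pos: [0.4229, 0.2952, 0.0476]
eef_rot: [0.0, 0.67, 0.742, 0.0]
ft_force: [-0.2, 0.2, 0.5]
opening: 0.0155
grip_force: 10.0
```

Call:
play_rows(
  steps=[
    {"linear": [0, 0, 0], "yaw": 0},
    {"linear": [0, 0, 5], "yaw": 0},
    {"linear": [0, 0, 20], "yaw": 0},
    {"linear": [0, 0, 40], "yaw": 0},
    {"linear": [0, 0, 55], "yaw": 0},
  ],
)

```text
time: 25.35
ee_pos: [0.4231, 0.2953, 0.1037]
eef_rot: [0.0, 0.671, 0.742, 0.0]
ft_force: [0.6, 0.8, 0.2]
opening: 0.0155
grip_force: 10.0
```

Call:
play_rows(
  steps=[
    {"linear": [15, -6, 0], "yaw": 0},
    {"linear": [45, -17, 0], "yaw": 0},
    {"linear": [80, -31, 0], "yaw": 0},
    {"linear": [110, -42, 0], "yaw": 0},
    {"linear": [135, -52, 0], "yaw": 0},
  ],
)

```text
time: 25.85
ee_pos: [0.5601, 0.2416, 0.1015]
eef_rot: [0.0, 0.671, 0.742, -0.0]
ft_force: [-1.1, -0.2, 0.0]
opening: 0.0157
grip_force: 10.0
```

Call:
play_rows(
  steps=[
    {"linear": [15, -6, 0], "yaw": 0},
    {"linear": [22, -8, 0], "yaw": 0},
    {"linear": [22, -8, 0], "yaw": 0},
    {"linear": [22, -8, -15], "yaw": 0},
    {"linear": [22, -8, -30], "yaw": 0},
  ],
)

```text
time: 26.35
ee_pos: [0.579, 0.2356, 0.0713]
eef_rot: [-0.0, 0.67, 0.742, -0.0]
ft_force: [0.2, -0.0, -0.9]
opening: 0.0156
grip_force: 10.0
```

Call:
play_rows(
  steps=[
    {"linear": [0, 0, -15], "yaw": 0},
    {"linear": [0, 0, -25], "yaw": 0},
    {"linear": [0, 0, -31], "yaw": 0},
    {"linear": [0, 0, -33], "yaw": 0},
    {"linear": [0, 0, -33], "yaw": 0},
  ],
)

```text
time: 26.85
ee_pos: [0.5799, 0.2353, 0.0394]
eef_rot: [0.0, 0.67, 0.742, 0.0]
ft_force: [0.5, 0.2, -0.3]
opening: 0.0158
grip_force: 10.0
```

Release, retreat, then view the carrier from a position where the wrist camera sees it.

Call:
play_rows(
  steps=[
    {"linear": [0, 0, 0], "yaw": 0},
    {"linear": [0, 0, 0], "yaw": 0},
    {"linear": [0, 0, 0], "yaw": 0},
    {"linear": [0, 0, 0], "yaw": 0},
    {"linear": [0, 0, 0], "yaw": 0},
  ],
  gripper=40,
)

```text
time: 27.35
ee_pos: [0.58, 0.2352, 0.0396]
eef_rot: [0.0, 0.671, 0.742, 0.0]
ft_force: [-0.3, -1.0, -0.4]
opening: 0.0394
grip_force: 0.0
```

Call:
play_rows(
  steps=[
    {"linear": [0, 0, 10], "yaw": 0},
    {"linear": [0, 0, 30], "yaw": 0},
    {"linear": [0, 0, 65], "yaw": 0},
    {"linear": [0, 0, 105], "yaw": 0},
    {"linear": [0, 0, 145], "yaw": 0},
  ],
)

```text
time: 27.85
ee_pos: [0.5795, 0.2351, 0.1863]
eef_rot: [-0.0, 0.67, 0.742, -0.0]
ft_force: [0.0, -0.2, -0.0]
opening: 0.0402
grip_force: 0.0
```

Call:
play_rows(
  steps=[
    {"linear": [2, -40, 20], "yaw": 0},
    {"linear": [4, -80, 40], "yaw": 0},
    {"linear": [6, -120, 60], "yaw": 0},
    {"linear": [10, -155, 60], "yaw": 0},
    {"linear": [10, -185, 60], "yaw": 0},
  ],
)

```text
time: 28.35
ee_pos: [0.5907, 0.0482, 0.2468]
eef_rot: [0.002, 0.671, 0.742, 0.001]
ft_force: [-1.0, 1.1, 0.2]
opening: 0.0401
grip_force: 0.0
```

Call:
play_rows(
  steps=[
    {"linear": [0, 0, 0], "yaw": 0},
    {"linear": [0, 0, 0], "yaw": 0},
    {"linear": [0, 0, 0], "yaw": 0},
    {"linear": [0, 0, 0], "yaw": 0},
    {"linear": [0, 0, 0], "yaw": 0},
  ],
)

```text
time: 28.85
ee_pos: [0.5897, 0.0514, 0.2443]
eef_rot: [-0.0, 0.67, 0.742, -0.0]
ft_force: [-0.2, -0.2, 0.4]
opening: 0.0401
grip_force: 0.0
```

```bash
python3 - <<'E'
from h import *
import pickle
W=cam('wrist');im=r.snapshot('wrist')[:,:,::-1]; pickle.dump(W,open('w10.pkl','wb'))
print(r.observe()['ee_pos'])
print(proj(W,[(.5935,.0995,0.003),(.58,.235,.013)]))
cv2.imwrite('pics/w10.png',cv2.resize(im[60:260,190:450],None,fx=3,fy=3,interpolation=cv2.INTER_CUBIC))
E
```

```text
[0.5897225  0.05122521 0.24433206]
[[327.27278179 143.32179034]
 [328.28796499  30.84832181]]
```

View pics/w10.png

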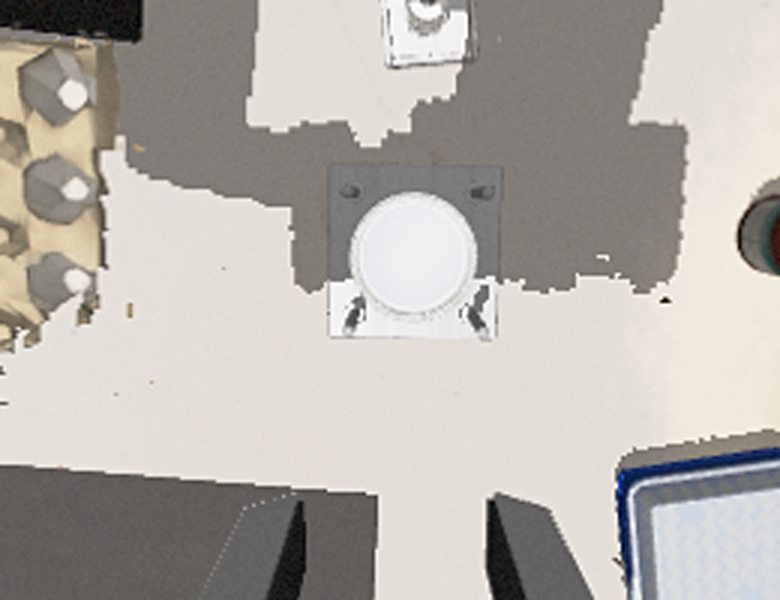

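```bash
python3 - <<'E'
from h import *
import pickle; W=pickle.load(open('w10.pkl','rb'))
f=lambda a,z:unproj(W,(np.array(a)+.5)/3-.5+[190,60],z)*1e3
P=np.array([f(a,.003) for a in [(331,166),(503,167),(497,339),(330,338)]])
print(P.round(1).tolist(),P.mean(0).round(1)); print([np.degrees(np.arctan2(*d[1::-1])).round(1) for d in np.diff(P,axis=0)])
print('dish',f((414,254),.017).round(1))
E
```

```text
[[553.4, 132.8, 3.0], [629.5, 140.2, 3.0], [636.9, 63.4, 3.0], [559.4, 55.9, 3.0]] [594.8  98.1   3. ]
[np.float64(5.6), np.float64(-84.5), np.float64(-174.5)]
dish [593.8  99.1  17. ]
```

Call:
play_rows(
  steps=[
    {"linear": [-28, 35, 0], "yaw": 0},
    {"linear": [-56, 70, 0], "yaw": 0},
    {"linear": [-84, 105, 0], "yaw": 0},
    {"linear": [-112, 140, 0], "yaw": 0},
    {"linear": [-140, 175, 0], "yaw": 0},
  ],
  gripper=85,
)

```text
time: 29.4
ee_pos: [0.4484, 0.2268, 0.2445]
eef_rot: [-0.0, 0.67, 0.742, 0.0]
ft_force: [-0.0, -0.3, 0.4]
opening: 0.0768
grip_force: 0.0
```

Call:
play_rows(
  steps=[
    {"linear": [-28, 35, 0], "yaw": 0},
    {"linear": [-56, 70, 0], "yaw": 0},
    {"linear": [-80, 98, -20], "yaw": 0},
    {"linear": [-86, 105, -60], "yaw": 0},
    {"linear": [-86, 105, -100], "yaw": 0},
  ],
)

```text
time: 29.9
ee_pos: [0.363, 0.3327, 0.1446]
eef_rot: [0.0, 0.669, 0.743, 0.002]
ft_force: [0.8, 0.5, -0.3]
opening: 0.0854
grip_force: 0.0
```

Call:
play_rows(
  steps=[
    {"linear": [0, 0, -30], "yaw": 0},
    {"linear": [0, 0, -50], "yaw": 0},
    {"linear": [0, 0, -60], "yaw": 0},
    {"linear": [0, 0, -60], "yaw": 0},
    {"linear": [0, 0, -60], "yaw": 0},
  ],
)

```text
time: 30.4
ee_pos: [0.3645, 0.3308, 0.0853]
eef_rot: [0.0, 0.67, 0.742, 0.001]
ft_force: [0.2, 0.1, 0.3]
opening: 0.0849
grip_force: 0.0
```

```bash
python3 - <<'E'
from h import *
W=cam('wrist');im=r.snapshot('wrist')[:,:,::-1]; S=r.snapshot('side')[:,:,::-1]
print(r.observe()['ee_pos'],(proj(W,[(.364,.3315,.026)])-[180,100])/.7)
import pickle; pickle.dump(W,open('w11.pkl','wb'))
cv2.imwrite('pics/w11.png',np.hstack([cv2.resize(im[100:380,180:460],(400,400)),cv2.resize(S[160:320,310:470],(400,400))]))
E
```

```text
[0.36509088 0.33101789 0.08603651] [[199.56912675 167.8627587 ]]
```

View pics/w11.png

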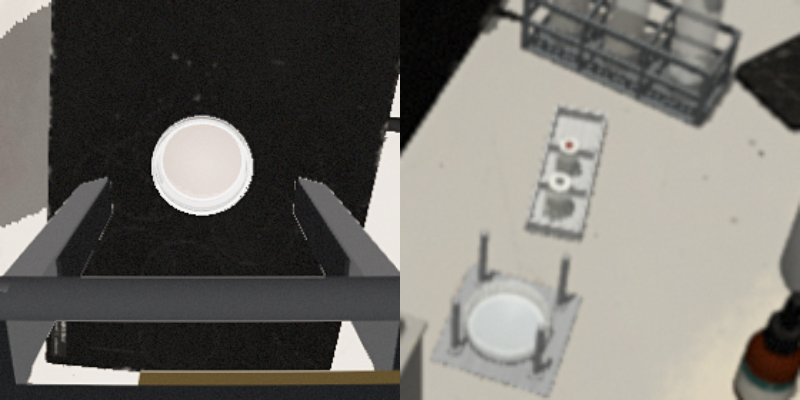

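Call:
play_rows(
  steps=[
    {"linear": [1, 1.5, -20], "yaw": 0},
    {"linear": [1, 1.5, -38], "yaw": 0},
    {"linear": [1, 1.5, -47], "yaw": 0},
    {"linear": [1, 1.5, -49], "yaw": 0},
    {"linear": [1, 1.5, -49], "yaw": 0},
  ],
)

```text
time: 31.0
ee_pos: [0.3653, 0.3319, 0.036]
eef_rot: [0.0, 0.671, 0.742, 0.0]
ft_force: [-0.1, 0.6, -0.2]
opening: 0.0851
grip_force: 0.0
```

Call:
play_rows(
  steps=[
    {"linear": [0, 0, 0], "yaw": 0},
    {"linear": [0, 0, 0], "yaw": 0},
    {"linear": [0, 0, 0], "yaw": 0},
    {"linear": [0, 0, 0], "yaw": 0},
    {"linear": [0, 0, 0], "yaw": 0},
  ],
  gripper=45,
  force=12,
)

```text
time: 31.5
ee_pos: [0.365, 0.3318, 0.0358]
eef_rot: [0.0, 0.671, 0.742, 0.0]
ft_force: [-0.1, -0.5, 1.6]
opening: 0.0549
grip_force: 12.0
```

Call:
play_rows(
  steps=[
    {"linear": [0, 0, 0], "yaw": 0},
    {"linear": [0, 0, 4], "yaw": 0},
    {"linear": [0, 0, 14], "yaw": 0},
    {"linear": [0, 0, 30], "yaw": 0},
    {"linear": [0, 0, 50], "yaw": 0},
  ],
)

```text
time: 32.0
ee_pos: [0.3642, 0.3313, 0.0858]
eef_rot: [-0.0, 0.671, 0.742, -0.001]
ft_force: [-0.1, -0.1, -0.8]
opening: 0.0554
grip_force: 12.0
```

Call:
play_rows(
  steps=[
    {"linear": [0, 0, 25], "yaw": 0},
    {"linear": [10, -10, 45], "yaw": 0},
    {"linear": [30, -30, 50], "yaw": 0},
    {"linear": [53, -54, 50], "yaw": 0},
    {"linear": [77, -78, 50], "yaw": 0},
  ],
)

```text
time: 32.5
ee_pos: [0.4427, 0.2532, 0.1368]
eef_rot: [0.0, 0.67, 0.742, 0.001]
ft_force: [0.1, 0.2, -1.4]
opening: 0.0552
grip_force: 12.0
```

Call:
play_rows(
  steps=[
    {"linear": [24, -24, 0], "yaw": 0},
    {"linear": [48, -49, 0], "yaw": 0},
    {"linear": [72, -73, 0], "yaw": 0},
    {"linear": [96, -97, 0], "yaw": 0},
    {"linear": [118, -120, 0], "yaw": 0},
  ],
)

```text
time: 33.0
ee_pos: [0.5609, 0.1325, 0.1362]
eef_rot: [0.0, 0.671, 0.742, 0.0]
ft_force: [0.4, -0.4, -0.5]
opening: 0.0554
grip_force: 12.0
```

Call:
play_rows(
  steps=[
    {"linear": [18, -18, 0], "yaw": 0},
    {"linear": [30, -31, 0], "yaw": 0},
    {"linear": [34, -35, 0], "yaw": 0},
    {"linear": [34, -35, 0], "yaw": 0},
    {"linear": [34, -35, 0], "yaw": 0},
  ],
)

```text
time: 33.5
ee_pos: [0.593, 0.0996, 0.1353]
eef_rot: [-0.001, 0.67, 0.742, -0.0]
ft_force: [0.1, -0.8, -0.4]
opening: 0.0553
grip_force: 12.0
```

```bash
python3 - <<'E'
from h import *
W=cam('wrist');im=r.snapshot('wrist')[:,:,::-1]; S=r.snapshot('side')[:,:,::-1]
print(r.observe()['ee_pos'],r.observe()['opening'])
cv2.imwrite('pics/w12.png',np.hstack([cv2.resize(im[100:380,180:460],(400,400)),cv2.resize(S[160:320,310:470],(400,400))]))
E
```

```text
[0.59294157 0.0997579  0.13536708] 0.055029747005648985
```

View pics/w12.png

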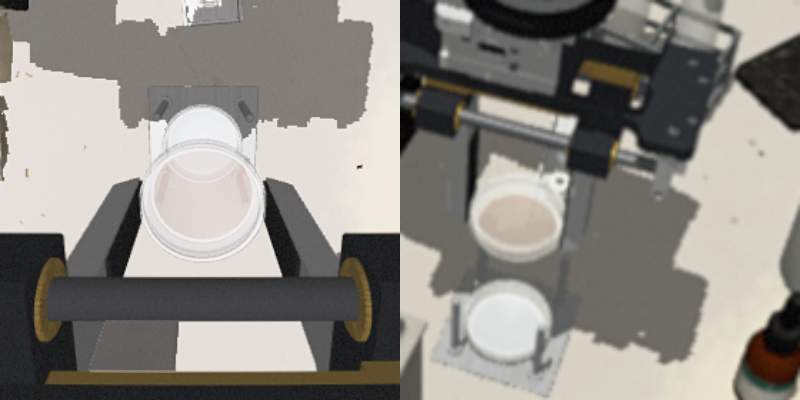

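Call:
play_rows(
  steps=[
    {"linear": [1, -1, -20], "yaw": 0},
    {"linear": [1, -1, -38], "yaw": 0},
    {"linear": [1, -1, -48], "yaw": 0},
    {"linear": [1, -1, -55], "yaw": 0},
    {"linear": [1, -1, -60], "yaw": 0},
  ],
)

```text
time: 34.1
ee_pos: [0.5947, 0.0981, 0.0751]
eef_rot: [-0.0, 0.67, 0.742, -0.0]
ft_force: [-0.2, -0.9, -0.1]
opening: 0.0555
grip_force: 12.0
```

Call:
play_rows(
  steps=[
    {"linear": [0, 0, -6], "yaw": 0},
    {"linear": [0, 0, -12], "yaw": 0},
    {"linear": [0, 0, -18], "yaw": 0},
    {"linear": [0, 0, -24], "yaw": 0},
    {"linear": [0, 0, -28], "yaw": 0},
  ],
)

```text
time: 34.6
ee_pos: [0.5946, 0.0976, 0.0468]
eef_rot: [-0.0, 0.671, 0.742, -0.0]
ft_force: [-0.8, 0.7, -0.0]
opening: 0.055
grip_force: 12.0
```

Call:
play_rows(
  steps=[
    {"linear": [0, 0, -2], "yaw": 0},
    {"linear": [0, 0, -4], "yaw": 0},
    {"linear": [0, 0, -5], "yaw": 0},
    {"linear": [0, 0, -5], "yaw": 0},
    {"linear": [0, 0, -5], "yaw": 0},
  ],
)

```text
time: 35.1
ee_pos: [0.595, 0.0977, 0.0426]
eef_rot: [0.0, 0.671, 0.742, 0.0]
ft_force: [0.0, 0.1, -0.8]
opening: 0.0552
grip_force: 12.0
```

Call:
play_rows(
  steps=[
    {"linear": [0, 0, -1], "yaw": 0},
    {"linear": [0, 0, -1], "yaw": 0},
    {"linear": [0, 0, -1], "yaw": 0},
    {"linear": [0, 0, -1], "yaw": 0},
    {"linear": [0, 0, -1], "yaw": 0},
  ],
)

```text
time: 35.6
ee_pos: [0.5949, 0.0977, 0.0415]
eef_rot: [0.0, 0.671, 0.742, 0.0]
ft_force: [0.1, -0.2, -1.2]
opening: 0.0557
grip_force: 12.0
```

Call:
play_rows(
  steps=[
    {"linear": [0, 0, 0], "yaw": 0},
    {"linear": [0, 0, 0], "yaw": 0},
    {"linear": [0, 0, 0], "yaw": 0},
    {"linear": [0, 0, 0], "yaw": 0},
    {"linear": [0, 0, 0], "yaw": 0},
  ],
  gripper=80,
)

```text
time: 36.1
ee_pos: [0.5949, 0.0977, 0.0415]
eef_rot: [0.0, 0.671, 0.742, 0.0]
ft_force: [0.4, -0.2, 0.2]
opening: 0.0795
grip_force: 0.0
```

Call:
play_rows(
  steps=[
    {"linear": [0, 0, 10], "yaw": 0},
    {"linear": [0, 0, 30], "yaw": 0},
    {"linear": [0, 0, 65], "yaw": 0},
    {"linear": [0, 0, 105], "yaw": 0},
    {"linear": [0, 0, 145], "yaw": 0},
  ],
)

```text
time: 36.6
ee_pos: [0.5945, 0.0977, 0.1884]
eef_rot: [-0.0, 0.671, 0.742, -0.0]
ft_force: [0.3, 0.1, -0.4]
opening: 0.0798
grip_force: 0.0
```

Call:
play_rows(
  steps=[
    {"linear": [-20, 0, 30], "yaw": 0},
    {"linear": [-50, 0, 60], "yaw": 0},
    {"linear": [-70, 0, 80], "yaw": 0},
    {"linear": [-80, 0, 80], "yaw": 0},
    {"linear": [-80, 0, 80], "yaw": 0},
  ],
)

```text
time: 37.1
ee_pos: [0.5142, 0.0978, 0.267]
eef_rot: [0.001, 0.67, 0.742, 0.0]
ft_force: [0.1, 0.2, 0.2]
opening: 0.0801
grip_force: 0.0
```

```bash
python3 - <<'E'
from h import *
S=r.snapshot('side')[:,:,::-1]; im=r.snapshot('wrist')[:,:,::-1]
print(r.observe()['ee_pos'])
cv2.imwrite('pics/s13.png',np.hstack([cv2.resize(S[90:330,250:490],(500,500)),cv2.resize(im[0:280,260:428],(300,500))]))
E
```

```text
[0.51450076 0.09761782 0.26513107]
```

View pics/s13.png

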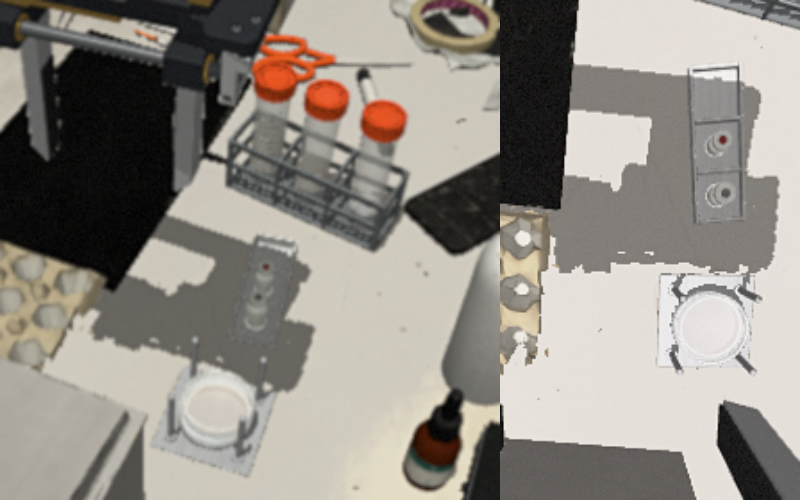

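The final picture shows three tubes upright in the rack (caps near (275,80), (327,100), (383,120)). The vials stand in two tray cells and the dish lies flat between the carrier posts at (217,405).

```bash
python3 -c "
from cell import r
print(r.hand_in())"
```

```text
the job is handed in; nothing more can be done
None
```

The plate is cleared and the job handed in at about 37 s: both tubes are in the rack, both vials in the tray, and the dish lies flat on the carrier's dish; the final picture shows everything upright, but hand-in gave no verdict.

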